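# Unclamp a freshly cut blank and carry it to the inspection stand on a lifter

## Robot

A 6-joint arm with a two-finger parallel gripper is mounted at the origin on the work surface. World frame = base frame: x ahead of the robot, y to its left, z up, the work surface at z = 0. Lengths are in mm, angles in rad, forces in N, time in s.
With the tool pointing down it reaches from about 400 to 925 mm from the base axis. Payload 12.5 kg.
Tool frame: the origin (TCP) lies between the finger pads; the fingertips stand env.tip_extent ahead of it and the grasp point (between the pads) lies 11 mm behind it (env.tip_extent is the distance from the TCP to the fingertips, in mm); z points along the fingers, y is the line along which they close (so a half turn about z gives the same grasp; the last joint's range is limited). The gripper opens to 95 mm and grips with 3 to 60 N. Pads are 20 mm wide; open, the fingers measure 119 mm over their backs; the gripper's body (75 mm by 180 mm) begins 59 mm behind the grasp point.
Start: joints at [-1.206, 0.491, 1.559, -0, 1.092, -0.106], TCP at [283.524, -557.01, 222.661] pointing down, gripper open.
Joint ranges: [-3.1, 3.1], [-0.84, 2.19], [0.05, 2.79], [-1.13, 4.28], [0.06, 2.93], [-2.69, 2.69]. Speed limits (rad/s): [2.22, 2.22, 2.79, 3.14, 3.14, 3.14].

## Interface

Orientations are given as [roll, pitch, yaw] about the fixed x, y, z axes, in that order (R = Rz(yaw) Ry(pitch) Rx(roll)).
In Python, from cell import env gives the robot as it stands.
- The arm moves only by the tool carry_out, never from a script. Its argument "motion" is a list of rows, each a list of 5 numbers: the shift along the tool's x, y, z in mm, then the turn about the tool's z in degrees, then the closure, from 0 (fully open) to 1 (shut). A call has 1 to 12 rows; each row shifts and turns the commanded pose from where the row before left it, along the tool's axes as they then stand; what a row does not reach is not made up. A row lasts 1/10 s, in which the tool goes at most 50 mm and 8.59 degrees, less where a joint would pass 70% of its speed; a pose out of reach is approached as far as the arm can. A call with a gripper value outside its range is refused whole. The fingers move at their own pace and stop on an object; the grip force is fixed at half the most. Time passes only in rows, so rows that do not move let the fingers close. It gives the time, the measured TCP pose, the force, the opening and the grip force at its end, in the units of the state.
- env.state(): the state, without advancing time (a new reading comes with each control period).
- env.read_camera(name): name is "scene" or "top" or "wrist"; returns a dict with "color" (400x640x3 uint8, red, green, blue), "K" (3x3 intrinsics, pixels), "dist" ([k1, k2, p1, p2, k3] as OpenCV has them; the pictures are not rectified), "R" (3x3) and "t" (3): a world point X has camera coordinates R X + t; the wrist camera has in their place "hand_eye" (4x4, takes a point from camera to tool coordinates, whose origin is the TCP and whose axes are the flange's). Camera axes: x right, y down, z forward; pixel columns grow to the right and rows downward; lengths in mm; the calibration is good to about 2 mm. A picture is of the moment at which its call begins: read the wrist's pose just before it. There is no depth.
- env.job_done(): hands the job in; it is judged then, once.
The state is a dict: "t": time; "joints": joint angles; "qvel": joint speeds; "tau": joint torques, N m; "eef_pos": TCP position; "tcp_rot": TCP orientation; "ft_force": force on the tool from outside, world axes, zero at the start; "moment": the same for the moment, N m; "opening": opening from 0.0 (shut) to 1.0 (fully open); "grip_force": force on a finger pad.
Only numpy, scipy, OpenCV 4.12 (cv2) and the standard library are available. Lean on these libraries where they do the work, as an engineer would, in place of code of your own. Each camera call takes 0.05 s, during which the arm holds its last target. There are 200 camera calls.

## Task

A freshly cut, sharp-edged metal plate lies clamped on the low two-rail rest: unlock the round bayonet clamp by turning it anticlockwise, lift it out and set it down flat on the bench. Then take the spatula-like lifter, slide its blade under the plate, lift the plate off the rest and lay it squared up and centred on both rails of the taller stand, without the gripper ever touching the plate or the plate tipping. Finally draw the lifter out and lay it flat on the bench, leaving the oil bottle, steel can and square tube where they are.

Things in the scene. Friction and masses are not known exactly. Their poses are not given: they have to be found in the camera images.
- blank: The plate: bare aluminium, 110 mm along its x, 100 mm along its y, 5 mm thick, 30 mm hole in the middle, about 0.14 kg. Origin: centre of its underside, z up. It starts on the rest's rails, within 5 mm and 0.04 rad of square and centred; its far edge is under the clamp.
- cap: Bayonet clamp: aluminium disc, diameter 92 mm, 12 mm thick, about 0.28 kg; two ears along its +y and -y reach 60 mm from the centre (24 mm wide, bottom 6 mm). Origin: centre of its flat underside, z up; 25 mm wide, 8 mm deep recess there sits loosely on the rest's pin. It turns freely and clears the plate by 2 mm.
- cap_grip (a point): On the clamp's axis, 36 mm above its underside, in its black upright grip bar: 20 mm thick (clamp x), 70 mm long (clamp y), from 12 to 47 mm above the underside. Axes as the clamp's.
- rest: Low rest, fixed; place and yaw vary. Origin on the bench under the plate's place; +x runs along the rails, away from the open entry end. Rails 18 mm high, x -60 to 68 mm, |y| 37 to 51 mm; the channel between them is 74 mm wide, clear down to the bench, open at -x, closed at x = 68 mm by the clamp's post (top at 25 mm).
- rest_pin (a point): On the rest at x 92, y 0, z 25 mm: where the clamp sits, over a pin 20 mm wide, 7 mm high. Two keepers beside it (rest x 78 to 106, |y| 50 to 72 mm, tops at 40 mm) roof over the clamp's ears, 3 mm above them, when clamp y is along rest y. Axes as the rest's.
- rest_stop (a point): On the rest at x 148, y 0, z 32 mm: top of the 12 mm stop post. The clamp starts 0 to 0.2 rad anticlockwise (from above) of locked; clockwise is blocked at about 0; its ears clear the keepers from about 0.5 rad anticlockwise and hit this stop at about 1.2 rad. At 0.8 to 1.1 rad it lifts straight out.
- lifter: Lifter, a cranked spatula lying on the bench, about 0.24 kg: steel blade 130 mm long (x -65 to 65 mm), 50 mm wide, 3 mm thick, free edge at +x; an upright neck (6 mm thick, 24 mm wide) at x = -60 mm carries the grip. Origin: centre of the blade's underside, z up. Centre of mass about 30 mm behind the origin.
- lifter_grip (a point): Centre of the lifter's wooden grip block, at lifter x -70, y 0, z 76 mm: 62 mm long (x), 24 mm wide (y), from 60 to 92 mm above the blade's underside. Pinch it across its width from above. Axes as the lifter's.
- stand: Taller stand, fixed; place and yaw vary. Origin on the bench under the plate's place; +x runs along the rails, away from the open entry end. Rail tops at 45 mm, x -60 to 72 mm, |y| 37 to 62 mm; channel between them 74 mm wide, clear down to the bench. Lips at |y| = 62 mm and a back stop at x = 72 mm rise to 57 mm.
- stand_seat (a point): At stand x 0, y 0, z 45 mm: where the centre of the plate's underside belongs, its x axis along the stand's x (either way round). Axes as the stand's.
- oil: Bystander: grey oil bottle, 64 mm diameter, 170 mm tall, standing. Origin at its base centre.
- jar: Bystander: steel can, 70 mm diameter, 110 mm tall, standing. Origin at its base centre.
- tube: Bystander: square steel tube lying on the bench, 50 x 50 mm, 160 mm long along its y. Origin at its underside centre.
Things that resemble listed ones, but are neither listed nor needed, are in the scene too. What is shaped like the cap but purple is not meant. There is more than one size of the blank; the one meant has the size given above.

How it is judged:
By the outcome, as a careful person would: the job done as asked, in the order asked, and still so for the second after the job is handed in, with the robot touching nothing.
It also fails if it takes over 72 s, if anything falls off the work surface, if the arm or the gripper's body presses on something with over 40 N, if the wrist force passes 120 N, or if a joint passes its speed limit or range.

## Working session

There is one attempt and no reset: what is moved stays moved. The work goes in short steps, Python scripts to look and compute and a tool call to move; the robot and the scene stay as the last step left them, time stands still between calls to the robot, and variables do not carry over. Pictures are saved under pics/ and viewed, at most 10 in all, crops included, and the job is handed in when it is done.

Besides the shell and the picture viewer there is one more tool, called as name(argument=value, ...) on one line, values as JSON. carry_out: Moves the arm, as the interface text tells. Its arguments: {"type":"object","properties":{"motion":{"type":"array"}},"required":["motion"]}

```bash
ls; mkdir -p pics
python3 - <<'E'
from cell import env
import cv2,numpy as np,pickle
print(env.state(),env.tip_extent)
d={}
for n in("scene","top","wrist"):
    c=env.read_camera(n);d[n]=c
    cv2.imwrite(f"pics/{n}0.png",c["color"][:,:,::-1])
    print(n,{k:np.round(v,3).tolist() for k,v in c.items() if k!="color"})
pickle.dump(d,open("c0.pkl","wb"))
E
```

```text
pics
{'t': 0.0, 'joints': array([-1.20559231e+00,  4.91571182e-01,  1.55946583e+00, -2.82743489e-07,
        1.09171036e+00, -1.05612508e-01]), 'qvel': array([-0.00036165,  0.0009623 , -0.00055398, -0.00040987,  0.00135605,
        0.00099575]), 'tau': array([-8.89446746e-04, -6.12653446e+01, -2.58185256e+01,  6.92633120e-02,
        4.81964846e-02, -1.35174860e-04]), 'eef_pos': array([ 283.43384266, -556.76144291,  222.04888641]), 'tcp_rot': array([-3.14044434e+00, -1.21477180e-04,  4.70816588e-01]), 'ft_force': array([ 0.29658112, -0.20847712, -0.60130756]), 'moment': array([0.05318125, 0.00244334, 0.02691423]), 'grip_force': 0.0, 'opening': 0.9983056892229275} 8.0
scene {'K': [[410.504, 0.0, 323.089], [0.0, 410.504, 203.824], [0.0, 0.0, 1.0]], 'dist': [0.024, 0.0, 0.0, 0.0, 0.0], 'R': [[0.718, 0.696, -0.02], [0.431, -0.467, -0.772], [-0.546, 0.546, -0.636]], 't': [-387.612, -227.825, 1897.776]}
top {'K': [[426.963, 0.0, 321.624], [0.0, 426.963, 193.498], [0.0, 0.0, 1.0]], 'dist': [-0.039, 0.0, 0.0, 0.0, 0.0], 'R': [[0.011, -1.0, 0.005], [-0.996, -0.011, -0.09], [0.09, -0.004, -0.996]], 't': [-85.55, 602.42, 1640.061]}
wrist {'K': [[344.69, 0.0, 319.46], [0.0, 344.69, 202.918], [0.0, 0.0, 1.0]], 'dist': [-0.029, 0.0, 0.0, 0.0, 0.0], 'hand_eye': [[-0.0, -0.962, -0.273, 76.744], [1.0, -0.0, -0.0, -1.095], [0.0, -0.273, 0.962, -161.27], [0.0, 0.0, 0.0, 1.0]]}
```

View pics/top0.png

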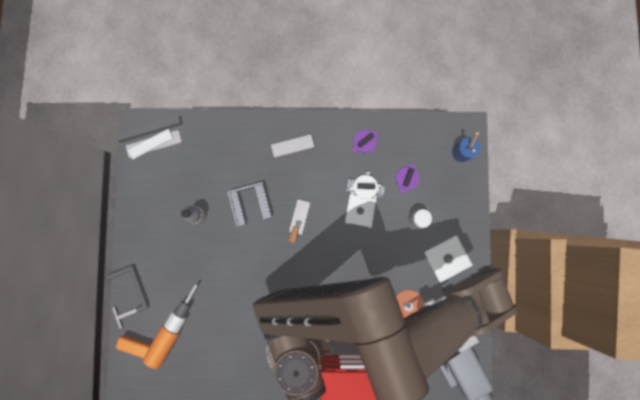

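View pics/scene0.png

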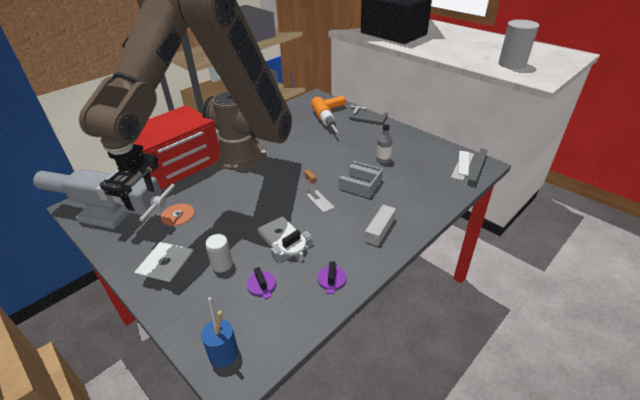

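Top picture: clamp (366,187) with the plate in front of it (360,210); stand (250,202); lifter blade (301,212), grip (294,234); oil bottle (192,213); can (422,218); tube (292,146). The purple caps and the other plate at (449,258) are look-alikes. I'll check this in an enlarged crop and get coarse positions.

```bash
cat > h.py <<'E'
import cv2,numpy as np,pickle
from scipy.spatial.transform import Rotation as Ro
def cam(c,s=None):
    if "R" in c: return np.array(c["R"]),np.array(c["t"])
    T=np.eye(4);T[:3,:3]=Ro.from_euler("xyz",s["tcp_rot"]).as_matrix();T[:3,3]=s["eef_pos"]
    M=np.linalg.inv(T@np.array(c["hand_eye"]));return M[:3,:3],M[:3,3]
def px2w(c,px,z,s=None):
    R,t=cam(c,s);px=np.array(px,float).reshape(-1,1,2)
    n=cv2.undistortPoints(px,np.array(c["K"]),np.array(c["dist"]))[:,0]
    d=np.c_[n,np.ones(len(n))]@R;o=-R.T@t
    return o+d*((np.broadcast_to(z,len(n))-o[2])/d[:,2])[:,None]
def w2px(c,X,s=None):
    R,t=cam(c,s);return cv2.projectPoints(np.array(X,float).reshape(-1,1,3),cv2.Rodrigues(R)[0],t,np.array(c["K"]),np.array(c["dist"]))[0][:,0]
def tool(s,target,yaw):
    "shift in tool axes & turn deg from the state's pose to target, yaw"
    R=Ro.from_euler("xyz",s["tcp_rot"]).as_matrix();y=s["tcp_rot"][2]
    return np.round(R.T@(np.array(target)-s["eef_pos"]),1),np.round(np.degrees(-(yaw-y)),2)
def snap(n,tag):
    from cell import env
    s=env.state();c=env.read_camera(n);pickle.dump((c,s),open(tag+".pkl","wb"))
    cv2.imwrite(f"pics/{tag}.png",c["color"][:,:,::-1]);return c,s
E
python3 - <<'E'
from h import *
d=pickle.load(open("c0.pkl","rb"));c=d["top"]
print("cap bar,plate hole,stand,blade,grip,oil,can,tube,other plate")
print(px2w(c,[(366,187),(360,211),(250,202),(301,212),(294,234),(192,213),(422,218),(292,146),(449,258)],[65,23,45,3,85,80,110,50,5]).round())
im=c["color"][120:290,170:490,::-1]
cv2.imwrite("pics/crop0.png",cv2.resize(im,(800,425),interpolation=cv2.INTER_CUBIC))
E
```

```text
cap bar,plate hole,stand,blade,grip,oil,can,tube,other plate
[[ 627. -248.   65.]
 [ 537. -230.   23.]
 [ 566.  197.   45.]
 [ 531.    2.    3.]
 [ 445.   23.   85.]
 [ 519.  410.   80.]
 [ 509. -451.  110.]
 [ 786.   38.   50.]
 [ 357. -582.    5.]]
```

View pics/crop0.png

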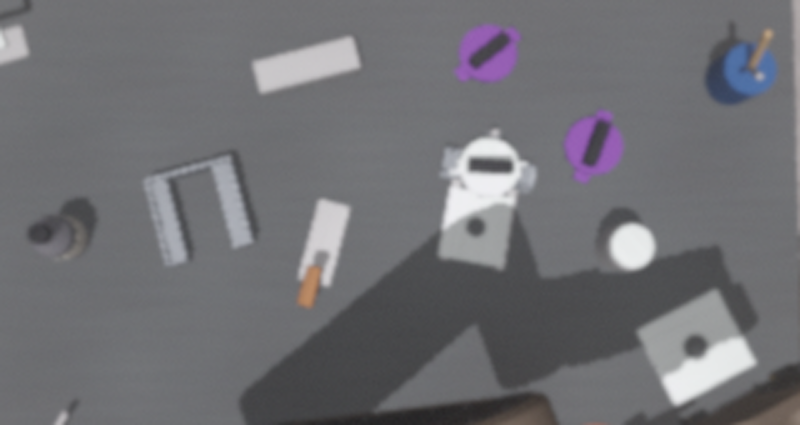

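The meant plate, crop (475,215), is about 100 mm wide, as given. The one at (695,345) measures about 135 mm, so it's the wrong size. The silver clamp with the black bar at (490,163) is the one meant, not the purple ones. Next I'll go above the clamp for a wrist view.

```bash
cat >> h.py <<'E'
def plan(target,yaw,n,s=None,clo=0):
    "rows (rounded) straight to target/yaw in n rows, from the measured pose; flat tool"
    if s is None:
        from cell import env; s=env.state()
    p=np.array(s["eef_pos"]);y=s["tcp_rot"][2];target=np.array(target,float);rows=[]
    yaw=y+(yaw-y+np.pi)%(2*np.pi)-np.pi if abs(yaw-y)>np.pi else yaw
    p0,y0=p.copy(),y
    for k in range(1,n+1):
        R=Ro.from_euler("xyz",[np.pi,0,y]).as_matrix()
        d=np.round(R.T@(p0+(target-p0)*k/n-p),1 if k==n or n==1 else 0);a=np.round(-np.degrees(y0+(yaw-y0)*k/n-y),1)
        rows.append([*map(float,d),float(a),clo]);p=p+R@d;y-=np.radians(a)
    print(rows)
E
python3 -c "
from h import *
plan((585,-235,260),1.45,12)"
```

```text
[[35.0, -13.0, -3.0, -4.7, 0], [35.0, -9.0, -3.0, -4.7, 0], [36.0, -7.0, -3.0, -4.6, 0], [37.0, -4.0, -4.0, -4.7, 0], [36.0, -0.0, -3.0, -4.7, 0], [37.0, 2.0, -3.0, -4.7, 0], [37.0, 5.0, -3.0, -4.6, 0], [35.0, 8.0, -3.0, -4.7, 0], [35.0, 11.0, -3.0, -4.7, 0], [34.0, 14.0, -4.0, -4.7, 0], [33.0, 17.0, -3.0, -4.6, 0], [31.5, 19.1, -2.8, -4.7, 0]]
```

carry_out(motion=[[35,-13,-3,-4.7,0],[35,-9,-3,-4.7,0],[36,-7,-3,-4.7,0],[37,-4,-4,-4.7,0],[36,0,-3,-4.7,0],[37,2,-3,-4.7,0],[37,5,-3,-4.7,0],[35,8,-3,-4.7,0],[35,11,-3,-4.7,0],[34,14,-4,-4.7,0],[33,17,-3,-4.7,0],[31,19,-3,-4.7,0]])

```text
t: 1.35
eef_pos: [585.0, -233.6, 260.6]
tcp_rot: [-3.141, -0.0, 1.459]
ft_force: [-0.1, -0.1, 0.2]
opening: 0.998
grip_force: 0.0
```

```bash
python3 -c "
from h import *
from cell import env
c,s=snap('wrist','w1');print(s['eef_pos'],s['tcp_rot'],s['t'],abs(s['qvel']).max())
im=cv2.resize(c['color'][:,:,::-1],(800,500),interpolation=cv2.INTER_CUBIC);cv2.imwrite('pics/w1b.png',im)"
```

```text
[ 585.0113692  -233.62466622  260.59827903] [-3.14130837e+00 -5.12345290e-05  1.45857696e+00] 1.35 0.5685254233519066
```

View pics/w1b.png

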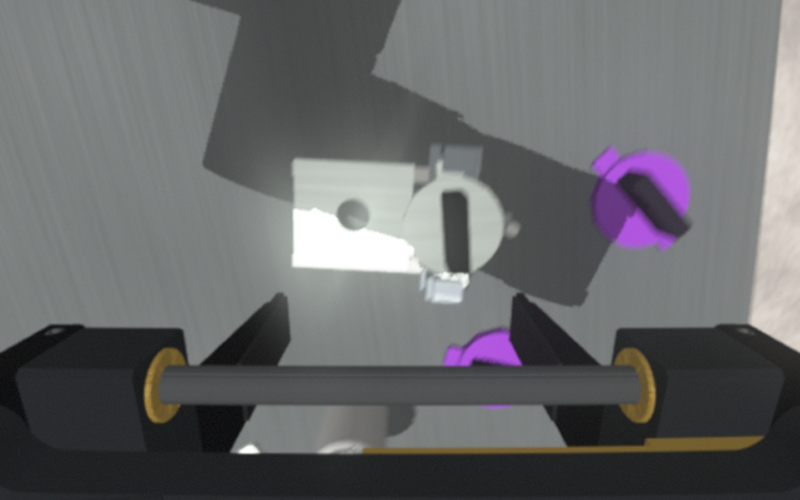

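The wrist view (800 px wide) shows the plate's hole at (352,214), the clamp disc centred at (454,225), the stop at (512,228), keepers at (456,160) and (445,288), and the purple caps off to the side. I'll fit the pose by overlaying the model.

```bash
cat >> h.py <<'E'
def box(x0,x1,y0,y1,z): return np.array([(x0,y0,z),(x1,y0,z),(x1,y1,z),(x0,y1,z)],float)
def circ(cx,cy,r,z): a=np.linspace(0,2*np.pi,40);return np.c_[cx+r*np.cos(a),cy+r*np.sin(a),0*a+z]
def place(P,x,y,yaw): c,s=np.cos(yaw),np.sin(yaw);return np.c_[x+c*P[:,0]-s*P[:,1],y+s*P[:,0]+c*P[:,1],P[:,2]]
def overlay(c,s,polys,fn,crop,k,out=(800,600)):
    x0,y0,x1,y1=crop;im=cv2.resize(np.ascontiguousarray(c["color"][y0:y1,x0:x1,::-1]),None,fx=k,fy=k,interpolation=cv2.INTER_CUBIC)
    for P,col in polys:
        q=((w2px(c,P,s)-[x0,y0]+.5)*k-.5);cv2.polylines(im,[np.round(q*8).astype(int)],True,col,1,cv2.LINE_AA,3)
    cv2.imwrite(fn,im)
E
python3 - <<'E'
from h import *
c,s=pickle.load(open("w1.pkl","rb"))
f=lambda p,z:px2w(c,np.array(p)/1.25,z,s)
W=f([(454,225),(352,214),(512,228),(456,162),(446,288),(456,194),(455,272)],[37,23,32,40,40,72,72]);print(W.round(1))
d=W[2]-W[0];print("disc-stop",np.hypot(*d[:2]),np.arctan2(d[1],d[0]))
d=W[3]-W[4];print("keepers",np.hypot(*d[:2]),np.arctan2(-d[0],d[1]))
print("hole-disc",np.hypot(*(W[0]-W[1])[:2]))
# plate corners
C=f([(293,158),(293,267),(414,164)],23);print(C.round(1),[np.hypot(*(C[0]-C[1])[:2])],np.arctan2(*(C[0]-C[1])[[0,1]]))
d=W[5]-W[6];print("bar",np.hypot(*d[:2]),np.arctan2(-d[0],d[1]))
E
```

```text
[[ 633.  -243.4   37. ]
 [ 540.1 -225.3   23. ]
 [ 686.7 -253.3   32. ]
 [ 638.8 -187.1   40. ]
 [ 620.4 -302.3   40. ]
 [ 633.  -210.    72. ]
 [ 627.  -276.4   72. ]]
disc-stop 54.68991802284959 -0.18315327614661198
keepers 116.69538573345035 -0.15820844218766783
hole-disc 94.57493742300444
[[ 494.1 -168.1   23. ]
 [ 475.6 -270.5   23. ]
 [ 602.7 -185.9   23. ]] [np.float64(104.03038043175637)] 0.17875872631843406
bar 66.72255842961552 -0.08998528544221053
```

```bash
cat >> h.py <<'E'
from scipy.optimize import minimize
def fit(c,s,polyfun,x0,step,closed=True):
    "maximise the mean image gradient under the projected outlines"
    g=cv2.GaussianBlur(c["color"].astype(np.float32),(0,0),1.0)
    m=np.sqrt(sum(cv2.Sobel(g[:,:,i],cv2.CV_32F,1,0)**2+cv2.Sobel(g[:,:,i],cv2.CV_32F,0,1)**2 for i in range(3)))
    m=np.minimum(m,np.percentile(m,99))
    def cost(x):
        v=[]
        for P in polyfun(x):
            Q=np.concatenate([np.linspace(a,b,25) for a,b in zip(P,np.roll(P,-1,0))]) if len(P)<10 else P
            q=w2px(c,Q,s).astype(np.float32);v.append(cv2.remap(m,q[:,:1],q[:,1:],cv2.INTER_LINEAR).mean())
        return -np.mean(v)
    best=None;rng=np.random.default_rng(0)
    for i in range(12):
        st=np.array(x0)+(rng.normal(size=len(x0))*step if i else 0)
        sim=np.vstack([st]+[st+np.eye(len(x0))[j]*step[j] for j in range(len(x0))])
        r=minimize(cost,st,method="Nelder-Mead",options=dict(initial_simplex=sim,xatol=.01,fatol=.01))
        if best is None or r.fun<best.fun: best=r
    return best.x,best.fun
E
python3 - <<'E'
from h import *
c,s=pickle.load(open("w1.pkl","rb"))
restp=lambda x:[place(P,*x) for P in(box(78,106,50,72,40),box(78,106,-72,-50,40),circ(148,0,6,32))]
r,v=fit(c,s,restp,(541.9,-228.3,-.172),(3,3,.03));print("rest",r,v)
capp=lambda x:[place(P,*x) for P in(box(-10,10,-35,35,47+25),)]+[place(circ(0,0,46,37),*x)]
k,v=fit(c,s,capp,(632,-244,-.09),(2,2,.04));print("cap",k,v, "pin",place(np.array([[92,0,25.]]),*r))
blp=lambda x:[place(circ(0,0,15,23),*x),place(box(-55,55,-50,50,23)[[3,0]],*x),place(np.array([(-55,-50,23),(25,-50,23)]),*x),place(np.array([(-55,50,23),(25,50,23)]),*x)]
b,v=fit(c,s,blp,(541,-227,-.172),(3,3,.03));print("blank",b,v)
overlay(c,s,[(P,(0,0,255)) for P in restp(r)]+[(P,(0,255,0)) for P in capp(k)]+[(place(box(-55,55,-50,50,23),*b),(255,0,0)),(place(circ(0,0,15,23),*b),(255,0,0))],"pics/o1.png",(210,100,430,260),3.6)
from cell import env
plan((k[0],k[1],150),k[2]+np.pi/2,4,env.state())
E
```

```text
rest [ 5.41398532e+02 -2.30601742e+02 -1.58435686e-01] -137.6650848388672
cap [ 6.31028652e+02 -2.42942770e+02 -1.51878495e-02] -217.03079223632812 pin [[ 632.24625918 -245.11692062   25.        ]]
blank [ 5.39432164e+02 -2.27717995e+02 -1.64069930e-01] -216.6775360107422
[[-2.0, 11.0, 28.0, -1.3, 0], [-2.0, 11.0, 27.0, -1.3, 0], [-3.0, 11.0, 28.0, -1.3, 0], [-2.7, 10.9, 28.0, -1.2, 0]]
```

View pics/o1.png

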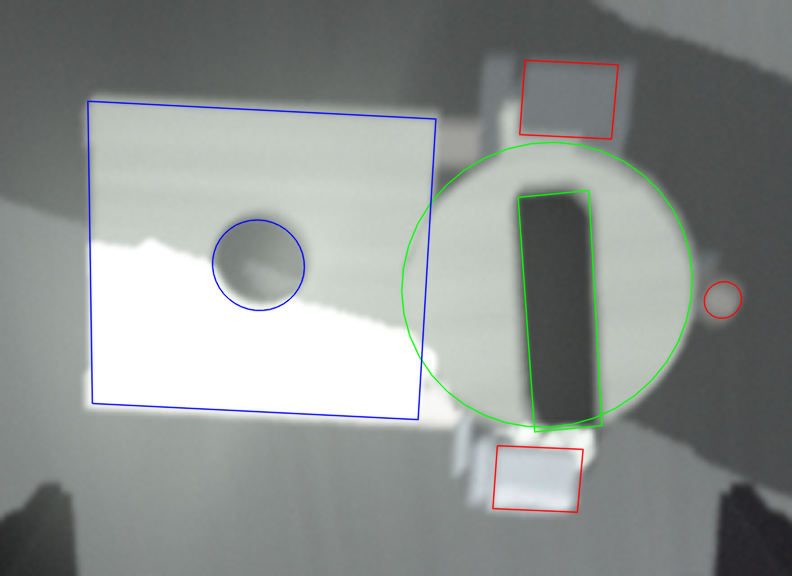

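The overlay fits: plate (blue), keepers and stop (red), disc (green). The bar lies at about -0.025 rad, 0.13 rad anticlockwise of locked. Next I'll descend and grip the bar with the TCP at z 50.

```bash
python3 -c "
from h import *
plan((631.5,-243.5,50),1.546,6)"
```

```text
[[-1.0, 7.0, 35.0, -0.8, 0], [-2.0, 8.0, 35.0, -0.7, 0], [-2.0, 7.0, 35.0, -0.8, 0], [-1.0, 8.0, 36.0, -0.8, 0], [-2.0, 7.0, 35.0, -0.7, 0], [-2.2, 7.4, 35.0, -0.8, 0]]
```

carry_out(motion=[[-4,16,30,-2.3,0],[-4,16,30,-2.3,0],[-2,12,38,0,0],[0,0,38,0,0],[0,0,38,0,0],[0,0,37,0,0],[0,0,0,0,0],[0,0,0,0,0]])

```text
t: 2.2
eef_pos: [626.9, -248.3, 49.0]
tcp_rot: [-3.14, -0.001, 1.535]
ft_force: [-0.1, 0.2, -0.2]
opening: 0.995
grip_force: 0.0
```

carry_out(motion=[[5,4.5,0,0,0],[0,0,0,0,0],[0,0,0,0,1],[0,0,0,0,1],[0,0,0,0,1],[0,0,0,0,1],[0,0,0,0,1],[0,0,0,0,1]])

```text
t: 3.0
eef_pos: [631.8, -243.6, 49.7]
tcp_rot: [3.142, 0.0, 1.535]
ft_force: [-0.0, 0.4, -0.1]
opening: 0.557
grip_force: 0.0
```

carry_out(motion=[[0,0,0,0,1],[0,0,0,0,1],[0,0,0,0,1],[0,0,0,0,1],[0,0,0,0,1],[0,0,0,0,1],[0,0,0,0,1]])

```text
t: 3.7
eef_pos: [631.8, -243.5, 49.6]
tcp_rot: [-3.141, 0.0, 1.536]
ft_force: [-0.5, -0.9, 1.1]
opening: 0.206
grip_force: 30.0
```

carry_out(motion=[[0,0,0,-5,1],[0,0,0,-6,1],[0,0,0,-6,1],[0,0,0,-6,1],[0,0,0,-6,1],[0,0,0,-6,1],[0,0,0,-6,1],[0,0,0,-6,1],[0,0,0,0,1],[0,0,0,0,1]])

```text
t: 4.7
eef_pos: [630.9, -243.7, 49.6]
tcp_rot: [-3.14, -0.002, 2.356]
ft_force: [-5.0, -0.6, 2.7]
opening: 0.208
grip_force: 30.0
```

carry_out(motion=[[0,0,-4,0,1],[0,0,-6,0,1],[0,0,-8,0,1],[0,0,-12,0,1],[0,0,-25,0,1],[0,0,-30,0,1],[0,0,-30,0,1],[0,0,0,0,1],[0,0,0,0,1]])

```text
t: 5.6
eef_pos: [631.9, -243.4, 165.2]
tcp_rot: [3.141, 0.001, 2.356]
ft_force: [-0.1, -0.4, -4.0]
opening: 0.208
grip_force: 30.0
```

carry_out(motion=[[6,25,8,0,1],[8,31,12,0,1],[9,34,12,0,1],[9,34,13,0,1],[7,25,15,0,1],[0,0,25,0,1],[0,0,25,0,1],[0,0,15,0,1],[0,0,10,0,1],[0,0,0,0,1],[0,0,0,0,1]])

```text
t: 6.7
eef_pos: [710.0, -111.0, 30.2]
tcp_rot: [3.141, 0.001, 2.355]
ft_force: [-0.3, -1.0, -2.1]
opening: 0.206
grip_force: 30.0
```

carry_out(motion=[[0,0,3,0,1],[0,0,2.5,0,1],[0,0,0,0,1],[0,0,0,0,0.6],[0,0,0,0,0.6],[0,0,0,0,0.6],[0,0,0,0,0.6],[0,0,0,0,0.6]])

```text
t: 7.5
eef_pos: [709.7, -110.6, 24.2]
tcp_rot: [3.142, 0.0, 2.356]
ft_force: [-1.2, -0.7, 0.8]
opening: 0.398
grip_force: 0.0
```

Clamp's down. I'll rise and go to a viewpoint over the lifter and stand.

carry_out(motion=[[0,0,-30,0,0],[0,0,-48,0,0],[0,0,-48,0,0],[0,0,-48,0,0],[0,0,-48,0,0],[0,0,-48,0,0],[0,0,0,0,0]])

```text
t: 8.2
eef_pos: [711.2, -110.9, 302.1]
tcp_rot: [3.136, 0.01, 2.356]
ft_force: [0.0, -0.3, -0.5]
opening: 0.933
grip_force: 0.0
```

```bash
python3 -c "
from h import *
plan((560,90,310),3.12,8)"
```

```text
[[31.0, 4.0, -1.0, -5.5, 0], [31.0, 8.0, -1.0, -5.4, 0], [29.0, 10.0, -1.0, -5.5, 0], [29.0, 13.0, -1.0, -5.5, 0], [27.0, 16.0, -1.0, -5.5, 0], [26.0, 18.0, -1.0, -5.4, 0], [24.0, 20.0, -1.0, -5.5, 0], [21.4, 23.1, -0.9, -5.5, 0]]
```

carry_out(motion=[[31,4,-1,-5.5,0],[31,8,-1,-5.5,0],[29,10,-1,-5.5,0],[29,13,-1,-5.5,0],[27,16,-1,-5.5,0],[26,18,-1,-5.5,0],[24,20,-1,-5.5,0],[21,23,-1,-5.5,0],[0,0,0,0,0],[0,0,0,0,0]])

```text
t: 9.2
eef_pos: [558.5, 90.2, 302.2]
tcp_rot: [-3.141, 0.0, 3.124]
ft_force: [0.6, -0.1, 0.2]
opening: 0.999
grip_force: 0.0
```

```bash
python3 -c "
from h import *
c,s=snap('wrist','w2');print(s['eef_pos'],s['tcp_rot'],s['t'],abs(s['qvel']).max())
im=cv2.resize(c['color'][:,:,::-1],(800,500),interpolation=cv2.INTER_CUBIC);cv2.imwrite('pics/w2b.png',im)"
```

```text
[558.51369586  90.15514022 302.15875889] [-3.14136924e+00  4.53613207e-04  3.12360298e+00] 9.2 0.02368736005818411
```

View pics/w2b.png

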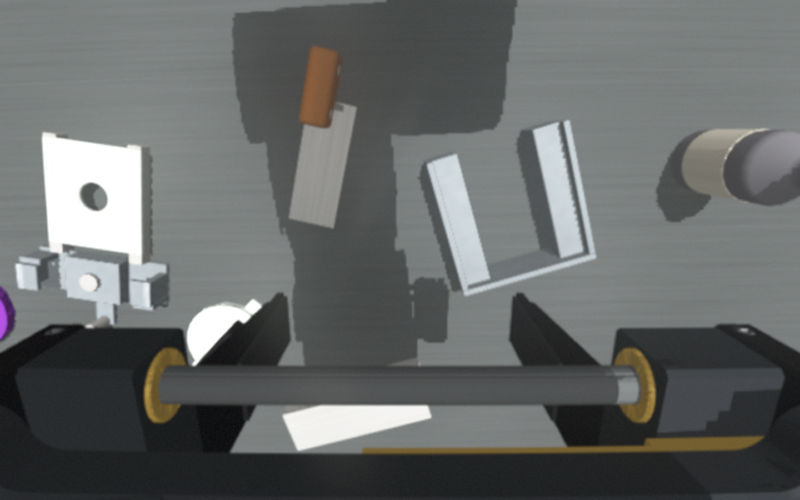

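The wrist view (800 wide) shows the lifter grip at (321,85), blade edge (290,217)-(333,227), stand rails with open ends at (441,158) and (549,125) and back stop around (530,277), the rest with the plate's hole at (93,196), and the bare pin at (89,283). I'll fit poses to these.

Run:
```python
from h import *
c,s=pickle.load(open("w2.pkl","rb"))
f=lambda p,z:px2w(c,np.array(p)/1.25,z,s)[:,:2]
def pose(px,model,z):
    W=f(px,z);m=np.array(model,float);a=W-W.mean(0);b=m-m.mean(0)
    th=np.arctan2((b[:,0]*a[:,1]-b[:,1]*a[:,0]).sum(),(b*a).sum());R=np.array([[np.cos(th),-np.sin(th)],[np.sin(th),np.cos(th)]])
    t=W.mean(0)-R@m.mean(0);print(t.round(1),round(th,3),"res",np.round(W-m@R.T-t,1).tolist());return (*t,th)
L0=pose([(333,227),(290,217),(355,106)],[(65,25),(65,-25),(-65,25)],3)
G0=pose([(314,46),(340,51),(302,123),(328,127)],[(-101,-12),(-101,12),(-39,-12),(-39,12)],92)
S0=pose([(457,153),(491,281),(533,131),(558,252)],[(-60,-37),(72,-37),(-60,37),(72,37)],45)
B0=pose([(43,133),(148,146),(141,263),(93,196)],[(-55,-50),(-55,50),(55,50),(0,0)],23)
P=f([(89,283)],32);print("pin",P.round(1))
seg=lambda a,b,z:np.array([(*a,z),(*b,z)],float)
lp=lambda x:[place(P,*x) for P in(seg((65,-25),(65,25),3),seg((65,25),(-60,25),3),seg((65,-25),(-35,-25),3))]
gp=lambda x:[place(box(-101,-39,-12,12,92),*x)]
sp=lambda x:[place(P,*x) for P in(seg((-60,37),(72,37),45),seg((-60,-37),(72,-37),45),seg((-60,37),(-60,62),45),seg((-60,-37),(-60,-62),45),seg((72,-62),(72,62),57),seg((-60,62),(72,62),57))]
bp=lambda x:[place(P,*x) for P in(box(-55,55,-50,50,23),circ(0,0,15,23))]
o=[]
for n,fn,x0,col in(("lifter",lp,L0,(0,0,255)),("grip",gp,G0,(0,255,0)),("stand",sp,S0,(255,0,0)),("blank",bp,B0,(0,0,255))):
    x,v=fit(c,s,fn,x0,(1.5,1.5,.015));print(n,np.round(x,3),round(v))
    o+=[(P,col) for P in fn(x)]
overlay(c,s,o,"pics/o2.png",(20,20,490,240),1.7)
```

```text
[511.    9.4] -0.23 res [[-0.3, -0.9], [-0.9, 1.7], [1.2, -0.8]]
[513.1  13.9] -0.222 res [[1.6, 1.4], [0.5, -1.5], [-0.2, 1.1], [-1.9, -0.9]]
[547.8 198.1] 0.292 res [[0.2, 1.3], [3.0, 0.6], [2.4, 1.5], [-5.5, -3.5]]
[ 538.3 -225.9] -0.215 res [[-1.0, -3.2], [-6.5, 5.2], [8.3, -0.6], [-0.8, -1.4]]
pin [[ 629.8 -245.2]]
lifter [ 5.11496e+02  9.55900e+00 -2.41000e-01] -238
grip [ 5.13626e+02  1.58710e+01 -1.78000e-01] -120
stand [5.48502e+02 1.97985e+02 2.83000e-01] -351
blank [ 5.37869e+02 -2.27746e+02 -1.74000e-01] -384
```

View pics/o2.png

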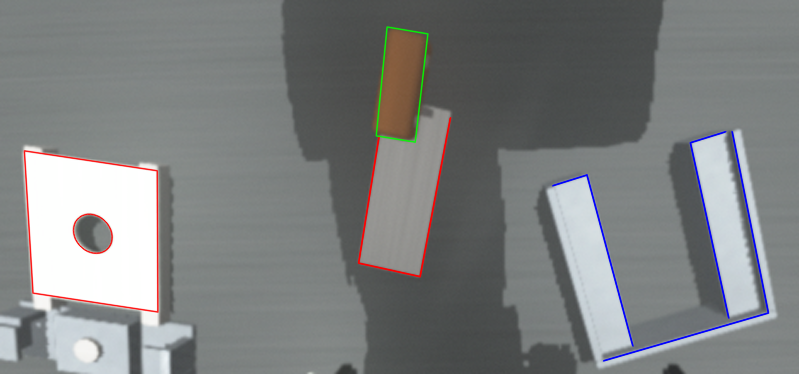

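The overlay matches on all four: lifter at (511.5, 9.6), yaw -0.238; stand at (548.5, 198), yaw 0.283; plate at (537.9, -227.7), yaw -0.174. Now I'll grip the lifter 54 mm behind its origin.

```bash
python3 -c "
from h import *
plan((459.5,24,140),2.905,6)"
```

```text
[[16.0, -11.0, 27.0, 2.1, 0], [16.0, -12.0, 27.0, 2.1, 0], [16.0, -13.0, 27.0, 2.0, 0], [15.0, -12.0, 27.0, 2.1, 0], [14.0, -14.0, 27.0, 2.1, 0], [14.4, -14.0, 27.0, 2.1, 0]]
```

carry_out(motion=[[16,-11,27,2.1,0],[16,-12,27,2.1,0],[16,-13,27,2.1,0],[15,-12,27,2.1,0],[14,-14,27,2.1,0],[14,-14,27,2,0],[0,0,30,0,0],[0,0,30,0,0],[0,0,10,0,0],[0,0,5,0,0],[0,0,0,0,0],[0,0,0,0,0]])

```text
t: 10.45
eef_pos: [460.2, 24.0, 65.9]
tcp_rot: [3.141, 0.001, 2.905]
ft_force: [0.0, 0.6, -0.2]
opening: 0.999
grip_force: 0.0
```

carry_out(motion=[[0,0,1,0,1],[0,0,0,0,1],[0,0,0,0,1],[0,0,0,0,1],[0,0,0,0,1],[0,0,0,0,1],[0,0,0,0,1],[0,0,0,0,1],[0,0,0,0,1],[0,0,0,0,1],[0,0,0,0,1],[0,0,0,0,1]])

```text
t: 11.65
eef_pos: [459.4, 24.2, 64.0]
tcp_rot: [-3.141, -0.0, 2.905]
ft_force: [0.3, -0.1, -1.1]
opening: 0.252
grip_force: 30.0
```

carry_out(motion=[[0,0,0,0,1],[0,0,0,0,1],[0,0,-10,0,1],[0,0,-25,0,1],[0,0,-35,0,1],[0,0,-35,0,1],[0,0,0,0,1],[0,0,0,0,1]])

```text
t: 12.45
eef_pos: [459.5, 24.2, 169.8]
tcp_rot: [3.141, 0.002, 2.906]
ft_force: [-0.9, -0.2, -2.7]
opening: 0.25
grip_force: 30.0
```

```bash
python3 -c "
from h import *
s=__import__('cell').env.state();print(s)
plan((351,-194.5,170),2.968,8)
c,s=snap('wrist','w3');im=cv2.resize(c['color'][:,:,::-1],(800,500),interpolation=cv2.INTER_CUBIC);cv2.imwrite('pics/w3b.png',im)"
```

```text
{'t': 12.45, 'joints': array([-9.11210389e-02,  3.31417673e-01,  2.01266942e+00, -1.34648574e-04,
        7.95767517e-01, -1.42584736e+00]), 'qvel': array([ 0.0008184 ,  0.03774826,  0.02309932,  0.00012409, -0.01039782,
       -0.00088119]), 'tau': array([ 6.27869996e-02, -4.76647818e+01, -2.16882169e+01, -2.39575241e-02,
        1.68886520e-01, -7.12444307e-04]), 'eef_pos': array([459.51188263,  24.16157474, 169.77786255]), 'tcp_rot': array([3.14143695e+00, 1.73372982e-03, 2.90561665e+00]), 'ft_force': array([-0.92141506, -0.15983657, -2.7281839 ]), 'moment': array([ 0.07133425, -0.06061905,  0.03635509]), 'grip_force': 29.997861552983522, 'opening': 0.2502555134921588}
[[7.0, -30.0, -0.0, -0.4, 0], [7.0, -29.0, -0.0, -0.5, 0], [7.0, -30.0, -0.0, -0.4, 0], [8.0, -30.0, -0.0, -0.5, 0], [7.0, -29.0, -0.0, -0.4, 0], [8.0, -30.0, -0.0, -0.5, 0], [8.0, -29.0, -0.0, -0.4, 0], [8.8, -29.4, -0.2, -0.5, 0]]
```

View pics/w3b.png

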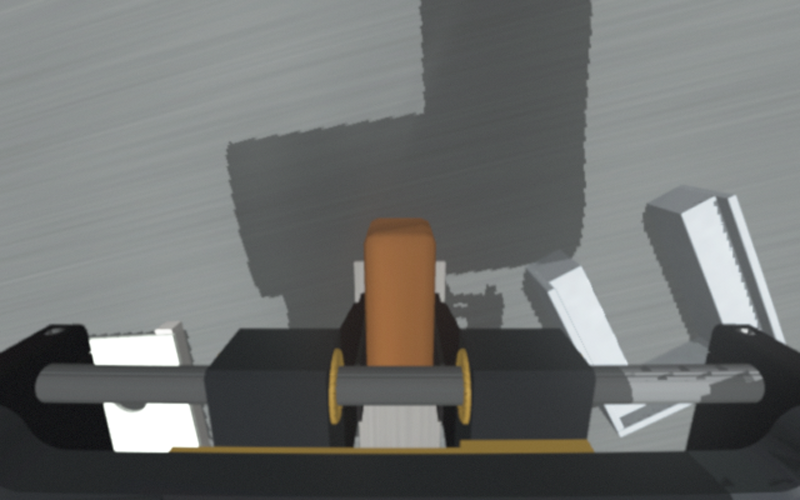

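The grip block sits square between the fingers, at (400,290), with the blade's rear corners at (358,262) and (442,262). I'll measure from these where the lifter sits in the hand and whether it droops.

Run:
```python
from h import *
c,s=pickle.load(open("w3.pkl","rb"))
H=np.array(c["hand_eye"])
def t(p,z):
    n=cv2.undistortPoints(np.array([p],float).reshape(-1,1,2)/1.25,np.array(c["K"]),np.array(c["dist"]))[:,0]
    d=H[:3,:3]@np.r_[n[0],1];o=H[:3,3];return (o+d*(z-o[2])/d[2]).round(1)
print("rear top edge",[t((400,y),-27) for y in(222,234)],"side",t((367,240),-27),t((434,240),-27))
print("blade rear",t((358,262),62),t((442,262),62))
```

```text
rear top edge [array([ 50.2,   0.9, -27. ]), array([ 46.3,   0.9, -27. ])] side [ 44.3  -9.7 -27. ] [ 44.3  11.8 -27. ]
blade rear [  9.9 -21.7  62. ] [ 9.9 23.8 62. ]
```

Lifter is aligned with no notable droop; blade underside = TCP z - 64. Next is the staging pose in front of the rest's entry.

```bash
python3 -c "
from h import *
plan((361,-197.2,150),2.9716,7,clo=1)"
```

```text
[[6.0, -34.0, 3.0, -0.5, 1], [7.0, -34.0, 2.0, -0.6, 1], [7.0, -34.0, 3.0, -0.5, 1], [7.0, -34.0, 3.0, -0.6, 1], [7.0, -34.0, 2.0, -0.5, 1], [8.0, -33.0, 3.0, -0.5, 1], [8.3, -33.8, 2.9, -0.6, 1]]
```

carry_out(motion=[[5,-25,3,-0.5,1],[7,-34,3,-0.6,1],[7,-34,3,-0.5,1],[7,-34,3,-0.6,1],[7,-34,3,-0.5,1],[8,-34,3,-0.5,1],[8,-34,2,-0.6,1],[1,-8,0,0,1],[0,0,0,0,1],[0,0,0,0,1]])

```text
t: 13.5
eef_pos: [362.1, -196.9, 148.6]
tcp_rot: [3.141, -0.001, 2.972]
ft_force: [-0.4, 0.3, -2.7]
opening: 0.25
grip_force: 30.0
```

```bash
python3 -c "
from h import *
plan((361,-197.2,71),2.9716,4,clo=1)"
```

```text
[[0.0, -0.0, 19.0, -0.0, 1], [1.0, -0.0, 20.0, -0.0, 1], [-0.0, -0.0, 19.0, -0.0, 1], [0.1, -0.5, 19.6, -0.0, 1]]
```

carry_out(motion=[[1,0,20,0,1],[0,0,25,0,1],[0,0,20,0,1],[0,0,12.5,0,1],[0,0,0,0,1],[0,0,0,0,1]])

```text
t: 14.1
eef_pos: [361.6, -196.7, 71.8]
tcp_rot: [3.141, -0.0, 2.973]
ft_force: [0.5, -0.2, -2.1]
opening: 0.249
grip_force: 30.0
```

```bash
python3 -c "
from h import *
plan((481.3,-217.9,71),2.9716,10,clo=1)
c,s=snap('wrist','w4');d,_=snap('scene','s4')
a=c['color'][:,:,::-1];b=d['color'][180:300,200:400,::-1]
cv2.imwrite('pics/m4.png',np.vstack([cv2.resize(a,(480,300)),cv2.resize(b,(480,288),interpolation=cv2.INTER_CUBIC)]))"
```

```text
[[-12.0, -0.0, 0.0, 0.0, 1], [-12.0, -0.0, 0.0, 0.0, 1], [-12.0, -0.0, 0.0, 0.0, 1], [-13.0, -0.0, 0.0, 0.0, 1], [-12.0, -0.0, 0.0, 0.0, 1], [-12.0, -0.0, 0.0, 0.1, 1], [-12.0, -1.0, 1.0, -0.0, 1], [-12.0, 0.0, -0.0, -0.0, 1], [-12.0, 0.0, -0.0, -0.0, 1], [-12.5, 0.3, -0.2, -0.0, 1]]
```

View pics/m4.png

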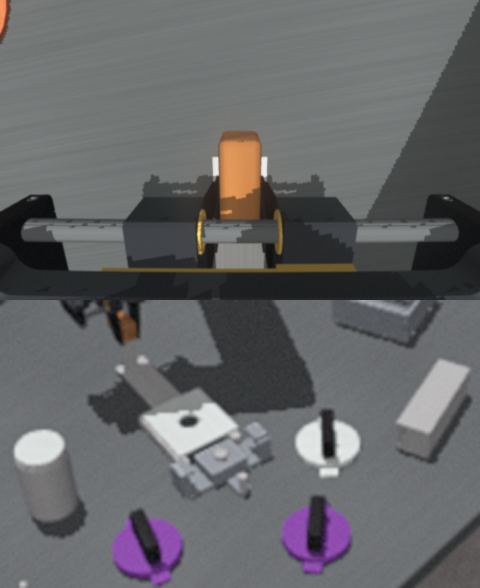

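The pictures show the clamp flat on the bench (327,443) and the blade lined up with the channel just in front of the plate (165,385). Sliding in.

carry_out(motion=[[-6,0,0,0,1],[-12,0,0,0,1],[-15,0,0,0,1],[-15,0,0,0,1],[-15,0,0,0,1],[-15,0,0,0,1],[-15,0,0,0,1],[-15,0,0,0,1],[-9,0,0,0,1],[-4.5,0,0,0,1],[0,0,0,0,1],[0,0,0,0,1]])

```text
t: 15.4
eef_pos: [480.6, -217.8, 71.6]
tcp_rot: [3.141, -0.0, 2.972]
ft_force: [0.2, -0.3, -2.5]
opening: 0.249
grip_force: 30.0
```

carry_out(motion=[[0,0,-4,0,1],[0,0,-2,0,1],[0,0,-2,0,1],[0,0,-2,0,1],[0,0,-3,0,1],[0,0,-4,0,1],[0,0,-4,0,1],[0,0,0,0,1],[0,0,0,0,1]])

```text
t: 16.3
eef_pos: [481.1, -218.0, 92.7]
tcp_rot: [-3.141, 0.0, 2.972]
ft_force: [0.1, -0.1, -3.8]
opening: 0.248
grip_force: 30.0
```

```bash
python3 -c "
from h import *
c,s=snap('wrist','w5');d,_=snap('scene','s5')
print(s['moment'],s['ft_force'])
a=c['color'][150:400,100:540,::-1];b=d['color'][180:300,200:400,::-1]
cv2.imwrite('pics/m5.png',np.vstack([cv2.resize(a,(528,300)),cv2.resize(b,(528,300),interpolation=cv2.INTER_CUBIC)]))"
```

```text
[0.12545578 0.00304148 0.04420363] [ 0.05089477 -0.10330948 -3.82306712]
```

View pics/m5.png

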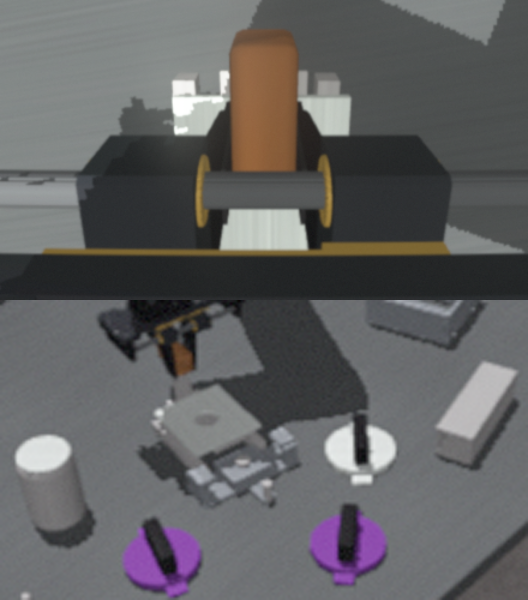

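The plate is up on the blade and level: scene crop (210,425), wrist crop edge (173..350, 96). The wrist force rose by about 1.4 N, which matches the plate's weight. That was my tenth picture, so from here I measure by numbers only. First, the plate's place on the blade from its near edge.

Run:
```python
from h import *
c,s=pickle.load(open("w5.pkl","rb"))
H=np.array(c["hand_eye"])
def t(p,z):
    n=cv2.undistortPoints(np.array(p,float).reshape(-1,1,2),np.array(c["K"]),np.array(c["dist"]))[:,0]
    d=np.c_[n,np.ones(len(n))]@H[:3,:3].T;o=H[:3,3];return (o+d*((z-o[2])/d[:,2])[:,None]).round(1)
g=cv2.cvtColor(c["color"],cv2.COLOR_RGB2GRAY).astype(int)
# near edge of the plate: strongest vertical step per column around row 230
for x in list(range(244,282,6))+list(range(360,396,6)):
    col=g[218:250,x];print(x,col.tolist())
print(t([(244,230),(392,230)],56), t([(244,230),(392,230)],61))
```

```text
244 [234, 236, 234, 233, 232, 230, 229, 226, 224, 224, 226, 222, 222, 240, 251, 253, 253, 253, 250, 248, 246, 241, 236, 234, 229, 219, 181, 146, 133, 129, 126, 125]
250 [243, 246, 246, 246, 246, 246, 246, 246, 246, 242, 222, 198, 215, 247, 254, 255, 255, 255, 255, 255, 255, 255, 255, 255, 255, 255, 255, 254, 245, 214, 198, 197]
256 [239, 244, 245, 244, 244, 245, 245, 244, 239, 216, 180, 179, 196, 241, 254, 255, 255, 255, 255, 255, 255, 255, 255, 255, 255, 254, 253, 238, 205, 193, 191, 192]
262 [159, 165, 171, 177, 180, 185, 193, 200, 205, 208, 205, 200, 215, 245, 254, 255, 254, 246, 215, 196, 198, 198, 200, 197, 197, 195, 196, 196, 196, 196, 194, 195]
268 [140, 141, 141, 139, 142, 141, 140, 139, 135, 121, 129, 166, 205, 244, 254, 254, 242, 211, 198, 196, 197, 196, 197, 196, 196, 198, 197, 197, 196, 195, 195, 196]
274 [142, 141, 140, 141, 140, 140, 138, 133, 120, 107, 125, 167, 207, 244, 251, 242, 214, 200, 200, 199, 199, 198, 200, 197, 198, 199, 198, 198, 197, 197, 198, 198]
280 [139, 140, 139, 137, 138, 137, 135, 138, 135, 123, 130, 166, 213, 248, 255, 255, 252, 230, 208, 202, 201, 
[... 398 characters left out ...]
154, 156, 155, 155, 155, 155, 152, 149, 153, 172, 193, 200, 202, 202, 200, 203, 203, 202, 202, 203, 202, 201, 203, 204, 203, 202, 201, 203]
378 [147, 152, 152, 153, 153, 153, 153, 153, 153, 153, 152, 150, 153, 171, 188, 197, 198, 198, 196, 197, 197, 198, 198, 197, 197, 197, 197, 197, 196, 196, 197, 197]
384 [92, 92, 92, 89, 86, 86, 84, 86, 84, 87, 106, 132, 150, 171, 189, 197, 198, 197, 197, 197, 196, 195, 197, 197, 197, 196, 197, 195, 195, 196, 197, 195]
390 [83, 81, 82, 80, 80, 81, 82, 84, 83, 85, 100, 121, 142, 167, 186, 192, 193, 193, 192, 193, 193, 192, 192, 192, 189, 186, 185, 185, 184, 182, 179, 178]
[[ -2.6 -49.9  56. ]
 [ -2.7  49.4  56. ]] [[ -4.5 -51.1  61. ]
 [ -4.5  50.5  61. ]]
```

Run:
```python
from h import *
seg=lambda a,b,z:np.array([(*a,z),(*b,z)],float)
sp=lambda x:[place(P,*x) for P in(seg((-60,37),(72,37),45),seg((-60,-37),(72,-37),45),seg((-60,37),(-60,62),45),seg((-60,-37),(-60,-62),45),seg((72,-62),(72,62),57),seg((-60,62),(72,62),57))]
sp3=lambda x:[place(P,*x) for P in(seg((-60,37),(20,37),45),seg((-60,-37),(60,-37),45),seg((-60,37),(-60,62),45),seg((-60,-37),(-60,-62),45),seg((-60,62),(20,62),57))]
x0=(548.5,198,.283)
for n,f in(("w2",sp),("w3",sp3),("s4",sp)):
    c,s=pickle.load(open(n+".pkl","rb"));print(n,np.round(fit(c,s,f,x0,(2,2,.02)),3) if 0 else [np.round(q,3) for q in fit(c,s,f,x0,(2,2,.02))])
c=pickle.load(open("c0.pkl","rb"))["top"];print("top",fit(c,None,sp,x0,(2,2,.02)))
u=np.array([np.cos(.283),np.sin(.283)]);print("seat TCP",np.array(x0[:2])-58*u)
plan((481.1-40*np.cos(-.17),-218+40*np.sin(.17),150),2.972,4,clo=1)
```

```text
w2 [array([5.48501e+02, 1.97986e+02, 2.83000e-01]), np.float64(-350.651)]
w3 [array([5.47932e+02, 1.97623e+02, 2.82000e-01]), np.float64(-340.553)]
s4 [array([5.54948e+02, 2.03087e+02, 2.96000e-01]), np.float64(-180.019)]
top (array([5.48971665e+02, 1.97597842e+02, 2.86871833e-01]), np.float64(-178.69956970214844))
seat TCP [492.80712122 181.80422112]
[[10.0, -0.0, -14.0, -0.0, 1], [10.0, -0.0, -15.0, -0.0, 1], [10.0, -0.0, -14.0, -0.0, 1], [9.9, -0.0, -14.4, -0.0, 1]]
```

Stand agrees across three cameras: (548.4, 197.8), yaw 0.284. I'll lift higher, then carry the plate gently across.

carry_out(motion=[[0,0,-5,0,1],[0,0,-10,0,1],[0,0,-14,0,1],[0,0,-14,0,1],[0,0,-9,0,1],[0,0,-5,0,1],[0,0,0,0,1],[0,0,0,0,1]])

```text
t: 17.2
eef_pos: [480.9, -217.9, 149.4]
tcp_rot: [3.141, -0.0, 2.972]
ft_force: [0.4, 0.4, -4.2]
opening: 0.25
grip_force: 30.0
```

Run:
```python
from h import *
from cell import env
s=env.state();p=s["eef_pos"].copy();y=s["tcp_rot"][2];print(p,y)
T=np.array([492.7,181.6,p[2]]);Y=.284+np.pi;p0,y0=p.copy(),y
v=np.array([5,11,17,22]+[25]*12+[22,17,11,5.]);f=np.cumsum(v)/v.sum();print(len(v),v.sum())
for k in f:
    R=Ro.from_euler("xyz",[np.pi,0,y]).as_matrix();d=R.T@(p0+(T-p0)*k-p);d=np.round(d,0 if k<.99 else 1);a=round(-np.degrees(y0+(Y-y0)*k-y),1)
    print([float(d[0]),float(d[1]),float(d[2]),float(a),1],end=", ");p=p+R@d;y-=np.radians(a)
```

```text
[ 480.8649013  -217.89450178  149.37432519] 2.971852904312038
20 410.0
[1.0, 5.0, 0.0, -0.3, 1], [1.0, 10.0, 0.0, -0.7, 1], [2.0, 17.0, 0.0, -1.1, 1], [2.0, 21.0, 0.0, -1.4, 1], [2.0, 25.0, 0.0, -1.6, 1], [2.0, 24.0, 0.0, -1.6, 1], [0.0, 24.0, 0.0, -1.5, 1], [0.0, 25.0, 0.0, -1.6, 1], [-1.0, 24.0, 0.0, -1.6, 1], [-1.0, 24.0, 0.0, -1.6, 1], [-2.0, 25.0, 0.0, -1.6, 1], [-3.0, 24.0, 0.0, -1.6, 1], [-4.0, 24.0, 0.0, -1.6, 1], [-4.0, 24.0, 0.0, -1.5, 1], [-4.0, 24.0, 0.0, -1.6, 1], [-6.0, 24.0, 0.0, -1.6, 1], [-5.0, 20.0, 0.0, -1.4, 1], [-5.0, 16.0, 0.0, -1.1, 1], [-3.0, 11.0, 0.0, -0.7, 1], [-1.3, 4.2, 0.0, -0.3, 1],
```

carry_out(motion=[[1,5,0,-0.3,1],[1,10,0,-0.7,1],[2,17,0,-1.1,1],[2,21,0,-1.4,1],[2,25,0,-1.6,1],[1,24,0,-1.6,1],[1,24,0,-1.5,1],[0,25,0,-1.6,1],[-1,24,0,-1.6,1],[-1,24,0,-1.6,1],[-2,25,0,-1.6,1],[-3,24,0,-1.6,1]])

```text
t: 18.4
eef_pos: [487.6, 32.9, 149.5]
tcp_rot: [3.141, -0.0, -3.026]
ft_force: [0.1, -0.0, -3.1]
opening: 0.253
grip_force: 30.0
```

carry_out(motion=[[-4,24,0,-1.6,1],[-4,24,0,-1.5,1],[-4,24,0,-1.6,1],[-6,24,0,-1.6,1],[-5,20,0,-1.4,1],[-5,16,0,-1.1,1],[-3,11,0,-0.7,1],[-1,4,0,-0.3,1],[0,0,0,0,1],[0,0,0,0,1]])

```text
t: 19.4
eef_pos: [492.4, 180.8, 149.6]
tcp_rot: [-3.141, -0.0, -2.858]
ft_force: [-0.5, 0.2, -3.9]
opening: 0.253
grip_force: 30.0
```

Run:
```python
from h import *
c,s=snap("wrist","w6");print(s["eef_pos"],s["tcp_rot"],s["ft_force"])
H=np.array(c["hand_eye"])
g=cv2.cvtColor(c["color"],cv2.COLOR_RGB2GRAY).astype(int)
for x in(250,256,262,268,274,366,372,378,384): print(x,g[222:240,x].tolist())
for y in(236,240): print(y,g[y,236:254].tolist(),g[y,382:402].tolist())
plan((492.7,181.6,130),.284+np.pi if s["tcp_rot"][2]>0 else .284-np.pi,2,s,1)
```

```text
[492.43314279 180.83612074 149.55421603] [-3.14143280e+00 -2.84077810e-04 -2.85787374e+00] [-0.46973506  0.1809099  -3.86883015]
250 [137, 137, 139, 138, 138, 138, 142, 150, 161, 178, 200, 211, 214, 214, 212, 213, 213, 213]
256 [137, 137, 138, 137, 139, 140, 143, 152, 159, 175, 196, 206, 208, 209, 206, 207, 206, 207]
262 [137, 137, 139, 140, 140, 139, 144, 150, 162, 177, 197, 210, 212, 211, 211, 210, 210, 209]
268 [139, 140, 139, 139, 140, 140, 141, 150, 159, 177, 198, 208, 210, 212, 211, 211, 213, 212]
274 [126, 127, 126, 127, 125, 127, 133, 146, 162, 181, 201, 212, 213, 216, 215, 216, 216, 216]
366 [213, 185, 153, 141, 141, 144, 158, 187, 225, 253, 255, 255, 255, 255, 255, 251, 231, 220]
372 [206, 168, 150, 148, 145, 149, 159, 175, 215, 253, 255, 255, 255, 255, 246, 228, 223, 223]
378 [157, 146, 147, 147, 148, 151, 165, 192, 228, 253, 255, 255, 255, 255, 255, 252, 231, 221]
384 [229, 227, 230, 233, 230, 218, 211, 204, 219, 252, 255, 255, 255, 255, 243, 224, 221, 220]
236 [132, 136, 135, 135, 133, 119, 103, 119, 173, 203, 212, 212, 212, 211, 212, 215, 213, 208] [234, 236, 243, 252, 253, 253, 250, 236, 222, 217, 201, 169, 139, 116, 106, 114, 154, 210, 230, 231]
240 [133, 133, 135, 136, 132, 124, 103, 109, 155, 197, 210, 212, 212, 211, 212, 214, 213, 212] [221, 221, 220, 217, 217, 218, 219, 218, 218, 211, 186, 156, 135, 112, 105, 125, 175, 221, 231, 232]
[[-0.0, 0.0, 10.0, -0.0, 1], [-0.5, 0.7, 9.6, -0.0, 1]]
```

carry_out(motion=[[-0.5,0.7,5,0,1],[0,0,9,0,1],[0,0,9,0,1],[0,0,6,0,1],[0,0,4,0,1],[0,0,3,0,1],[0,0,2,0,1],[0,0,2,0,1],[0,0,2,0,1],[0,0,2,0,1],[0,0,2,0,1],[0,0,0,0,1]])

```text
t: 20.65
eef_pos: [493.0, 182.0, 103.5]
tcp_rot: [-3.142, 0.0, -2.858]
ft_force: [-0.1, -0.2, -2.1]
opening: 0.249
grip_force: 30.0
```

carry_out(motion=[[0,0,3,0,1],[0,0,2.5,0,1],[0,0,0,0,1],[4,0,0,0,1],[8,0,0,0,1],[12,0,0,0,1],[15,0,0,0,1],[15,0,0,0,1],[15,0,0,0,1],[15,0,0,0,1],[15,0,0,0,1],[12,0,0,0,1]])

```text
t: 21.85
eef_pos: [384.7, 150.5, 98.3]
tcp_rot: [-3.142, -0.0, -2.857]
ft_force: [0.1, 0.0, -2.2]
opening: 0.247
grip_force: 30.0
```

carry_out(motion=[[7,0,0,0,1],[3,0,0,0,1],[0,0,0,0,1],[0,0,0,0,1]])

```text
t: 22.25
eef_pos: [377.3, 148.2, 98.2]
tcp_rot: [-3.141, 0.001, -2.858]
ft_force: [-0.5, 0.8, -3.2]
opening: 0.251
grip_force: 30.0
```

Run:
```python
from h import *
bp=lambda x:[place(P,*x) for P in(box(-55,55,-50,50,50),circ(0,0,15,50))]
for n in("top","scene"):
    c,s=snap(n,n+"7");print(n,fit(c,None,bp,(548.4,197.8,.284),(2,2,.02)))
```

```text
top (array([5.50873366e+02, 1.99076768e+02, 3.01685828e-01]), np.float64(-278.207275390625))
scene (array([5.49750756e+02, 1.99079901e+02, 3.13889648e-01]), np.float64(-363.54180908203125))
```

Plate is on the stand at the seat. Lifting the clear lifter up and over to its old free spot.

carry_out(motion=[[0,0,-15,0,1],[0,0,-25,0,1],[0,0,-25,0,1],[0,0,0,0,1],[0,0,0,0,1]])

```text
t: 22.85
eef_pos: [376.8, 148.1, 162.9]
tcp_rot: [-3.141, 0.001, -2.857]
ft_force: [-0.3, -0.7, -2.2]
opening: 0.25
grip_force: 30.0
```

```bash
python3 -c "
from h import *
plan((459.5,24,110),2.905-2*np.pi,7,clo=1)"
```

```text
[[-6.0, -20.0, 8.0, 4.3, 1], [-8.0, -20.0, 7.0, 4.2, 1], [-10.0, -19.0, 8.0, 4.3, 1], [-10.0, -19.0, 7.0, 4.2, 1], [-12.0, -17.0, 8.0, 4.3, 1], [-14.0, -17.0, 7.0, 4.3, 1], [-14.2, -15.5, 7.9, 4.2, 1]]
```

carry_out(motion=[[-6,-20,0,4.3,1],[-8,-20,0,4.3,1],[-10,-19,0,4.3,1],[-10,-19,0,4.2,1],[-12,-17,0,4.2,1],[-14,-17,10,4.2,1],[-14,-15,20,4.2,1],[0,0,30,0,1],[0,0,25,0,1],[0,0,8,0,1],[0,0,0,0,1],[0,0,0,0,1]])

```text
t: 24.05
eef_pos: [459.4, 24.5, 70.4]
tcp_rot: [-3.142, 0.0, 2.908]
ft_force: [0.2, 0.5, -2.0]
opening: 0.249
grip_force: 30.0
```

carry_out(motion=[[0,0,3,0,1],[0,0,2,0,1],[0,0,1,0,1],[0,0,0,0,1],[0,0,0,0,1]])

```text
t: 24.55
eef_pos: [459.4, 24.4, 64.3]
tcp_rot: [-3.142, 0.0, 2.907]
ft_force: [0.3, -0.4, -2.4]
opening: 0.248
grip_force: 30.0
```

carry_out(motion=[[0,0,0.5,0,1],[0,0,0.5,0,1],[0,0,0,0,1]])

```text
t: 24.85
eef_pos: [459.4, 24.4, 63.7]
tcp_rot: [3.142, 0.001, 2.907]
ft_force: [-2.4, 0.3, 8.4]
opening: 0.246
grip_force: 30.0
```

carry_out(motion=[[0,0,0,0,0],[0,0,0,0,0],[0,0,0,0,0],[0,0,0,0,0],[0,0,0,0,0],[0,0,0,0,0],[0,0,0,0,0]])

```text
t: 25.55
eef_pos: [459.3, 24.4, 63.1]
tcp_rot: [-3.142, 0.0, 2.907]
ft_force: [-0.6, -0.0, 1.0]
opening: 0.783
grip_force: 0.0
```

carry_out(motion=[[0,0,-20,0,0],[0,0,-45,0,0],[0,0,-45,0,0],[0,0,-45,0,0],[0,0,-45,0,0],[-15,15,-30,0,0],[-30,25,0,0,0],[-30,25,0,0,0],[-20,15,0,0,0],[0,0,0,0,0],[0,0,0,0,0]])

```text
t: 26.65
eef_pos: [569.9, 80.3, 292.5]
tcp_rot: [-3.141, -0.001, 2.908]
ft_force: [-0.3, -0.1, 0.2]
opening: 1.005
grip_force: 0.0
```

Run:
```python
from h import *
c,s=snap("wrist","w8");print(s["eef_pos"],s["tcp_rot"],s["ft_force"],s["opening"])
seg=lambda a,b,z:np.array([(*a,z),(*b,z)],float)
bp=lambda x:[place(P,*x) for P in(box(-55,55,-50,50,50),circ(0,0,15,50))]
lp=lambda x:[place(P,*x) for P in(seg((65,-25),(65,25),3),seg((65,25),(-60,25),3),seg((65,-25),(-35,-25),3))]
# stand parts still in view: back stop, far lip, rail ends
sp=lambda x:[place(P,*x) for P in(seg((72,-62),(72,62),57),seg((-60,62),(72,62),57),seg((-60,37),(-60,62),45),seg((-60,-37),(-60,-62),45))]
for n,f,x0 in(("blank",bp,(549,198,.284)),("lifter",lp,(511.5,9.6,-.238)),("stand",sp,(548.4,197.8,.284))):
    print(n,*[np.round(q,3) for q in fit(c,s,f,x0,(2,2,.02))],w2px(c,place(np.array([[55,-50,50.],[55,50,50]]),*x0),s).round().tolist())
# bystanders: top view before/after
a=pickle.load(open("c0.pkl","rb"))["top"];b,_=snap("top","top8")
d=np.abs(a["color"].astype(int)-b["color"]).max(2)
for n,(x,y) in dict(oil=(192,213),can=(422,218),tube=(292,146)).items(): print(n,d[y-12:y+13,x-12:x+13].mean().round(1),(d[y-12:y+13,x-12:x+13]>40).mean().round(2))
```

```text
[569.85749028  80.25848329 292.46797945] [-3.14106950e+00 -1.29026795e-03  2.90773873e+00] [-0.34196139 -0.14222794  0.15780081] 1.0051559734843223
blank [5.49202e+02 1.98360e+02 2.85000e-01] -314.303 [[396.0, 194.0], [472.0, 153.0]]
lifter [ 5.11961e+02  1.25990e+01 -2.36000e-01] -230.316 [[209.0, 186.0], [292.0, 186.0]]
stand [5.48442e+02 1.98241e+02 2.82000e-01] -294.026 [[396.0, 194.0], [472.0, 153.0]]
oil 3.6 0.0
can 7.6 0.0
tube 20.7 0.16
```

Run:
```python
from h import *
from cell import env
tp=lambda x:[place(box(-25,25,-80,80,50),*x)]
for c in(pickle.load(open("c0.pkl","rb"))["top"],pickle.load(open("top8.pkl","rb"))[0]): print(fit(c,None,tp,(786,38,.25),(3,3,.05)))
for c in(pickle.load(open("c0.pkl","rb"))["scene"],pickle.load(open("scene7.pkl","rb"))[0]): print(fit(c,None,tp,(786,38,.25),(3,3,.05)))
```

```text
(array([7.88002693e+02, 3.84666360e+01, 2.69955079e-01]), np.float64(-276.2006530761719))
(array([7.88273268e+02, 3.89672752e+01, 2.75338878e-01]), np.float64(-267.6252136230469))
(array([7.86444921e+02, 4.02008057e+01, 2.77453095e-01]), np.float64(-312.6264343261719))
(array([7.86429650e+02, 4.02209255e+01, 2.77617800e-01]), np.float64(-305.2939147949219))
```

Tube unmoved, so I'm handing in.

```bash
python3 -c "
from cell import env
print(env.job_done())"
```

```text
the job is handed in; nothing more can be done
None
```

The job is handed in after about 27 s: clamp flat on the bench, plate on the stand within about 1 mm and 0.003 rad of centred and square, lifter laid flat on the bench, and the oil bottle, can and tube unmoved in the before/after camera comparison.

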